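# Find the rubber buffer that has gone soft

### The job

One of the three rubber buffers has gone soft: find it by pressing the spring-pin tester upright onto the middle of their tops until its foot sits flat on the rim, and reading how far the pin sinks in; the soft one itself must be tested this way. Put the tester back upright in the recess of its wooden rest and stand the soft buffer, same way up, flat on the floor of the white tray. Leave the sound buffers where they are and do not shove or knock over anything else.

Things in the scene. Friction and masses are not known exactly. Their poses are not given: they have to be found in the camera images.
- tester_grip (a point): hardness tester, a 250 g hand tool standing upright. This point: centre of the black block at its top (30 mm in x, 24 mm in y, 42 mm high) by which it is held, 77 mm above the underside of its foot. Below it a steel barrel 24 mm thick with a round white dial, 38 mm across, on the +x side (reaching 24 mm out from the axis, its top 24 mm below this point). z up, along the pin
- tester_foot (a point): centre of the underside of the tester's flat round steel foot (44 mm diameter, 6 mm thick); axes as tester_grip. The sprung pin sticks out 8 mm below it
- pin (a joint): how far the tester's sprung pin (7 mm thick, on the axis) is pushed up into the foot, in m: 0 free, 0.008 with its tip level with the foot; 0.8 N per mm. With the foot pressed flat on a buffer's rim (10 N is ample) it reads 0.005 to 0.006 on a sound buffer (the pin sinks some 2 mm into it), about 0.002 on the soft one (sinks over 5 mm)
- pointer (a joint): the black pointer on the tester's dial, rad: -0.8 with the pin free, 0.2 more per mm that the pin is pushed in, 0 upright, growing clockwise as one faces the dial
- buffer_a_centre (a point): one of three look-alike black rubber buffers: upright cylinder 52 mm diameter, 30 mm high, about 120 g, standing loose; this point is on its axis, half-way up (15 mm above the bench), z up. Its middle (a rubber core 25 mm across, flush with the top) gives under the pin, the rubber ring round it is firm. Any one of the three may be the soft one
- buffer_b_centre (a point): one of three look-alike black rubber buffers: upright cylinder 52 mm diameter, 30 mm high, about 120 g, standing loose; this point is on its axis, half-way up (15 mm above the bench), z up. Its middle (a rubber core 25 mm across, flush with the top) gives under the pin, the rubber ring round it is firm. Any one of the three may be the soft one
- buffer_c_centre (a point): one of three look-alike black rubber buffers: upright cylinder 52 mm diameter, 30 mm high, about 120 g, standing loose; this point is on its axis, half-way up (15 mm above the bench), z up. Its middle (a rubber core 25 mm across, flush with the top) gives under the pin, the rubber ring round it is firm. Any one of the three may be the soft one
- rest_floor (a point): the tester's rest, a fixed wooden block 110 x 110 mm, 26 mm high, with a round recess 55 mm wide and 10 mm deep in its top; this point is the centre of the recess floor, 16 mm above the bench, where the tester's foot stands (a hole in the floor leaves room for the pin)
- tray_in (a point): the white reject tray, fixed, open-topped, 140 mm (its x) by 200 mm (its y), 30 mm high, walls 4 mm; this point is the centre of its inner floor, 4 mm above the bench. The old cap lies in the +y half of it; the -y half is free
- cap: flat black cap, 38 mm diameter, 14 mm high, lying in the tray; origin at the centre of its underside (so have all the bodies below)
- jar: amber jar, 36 mm diameter, 46 mm high, close beside a buffer
- weight: brass weight with a knob, 34 mm diameter, 40 mm high, close beside a buffer
- block: wooden block, 34 x 34 mm, 44 mm high, close beside a buffer
- collar: steel collar, 38 mm diameter, 26 mm high, close beside a buffer
- hopper_lid: orange plastic funnel-shaped lid, 40 mm diameter at its foot, 46 mm high, close beside a buffer
- die: dark steel die, 36 mm diameter at its head, 42 mm high, close beside a buffer
- oil: clear bottle with black cap, 52 mm diameter, 130 mm high, standing between rest and tray
Mind the look-alikes: they are no part of the job. What is shaped like the part that bears tester_grip but red is not meant.

How it is judged:
By the outcome, as a careful person would: the job done as asked, in the order asked, and still so for the second after the job is handed in, with the robot touching nothing.
It also fails if it takes over 72 s, if anything falls off the work surface, if the arm or the gripper's body presses on something with over 40 N, if the wrist force passes 120 N, or if a joint passes its speed limit or range.

### The arm

A 7-joint arm with a two-finger parallel gripper is mounted at the origin on the work surface. World frame = base frame: x ahead of the robot, y to its left, z up, the work surface at z = 0. Lengths are in m, angles in degrees, forces in N, time in s.
With the tool pointing down it reaches from about 0.425 to 0.875 m from the base axis. Payload 8.4 kg.
Tool frame: the origin (TCP) lies on the centre line of the jaws, within the pads' length; the fingertips stand 14 mm ahead of it and the grasp point (between the pads) lies 5 mm behind it; z points along the fingers, y is the direction in which the jaws open and shut (so a half turn about z gives the same grasp; the last joint's range is limited). The gripper opens to 85 mm and grips with 20 to 120 N. Pads are 22 mm wide; open, the fingers measure 114 mm over their backs; the gripper's body (76 mm by 85 mm) begins 54 mm behind the grasp point. The pads swing forward as they close: fully open they stand 13 mm farther back than shut.
Start: joints at [57.743, 19.091, 2.286, 83.961, -0.768, 76.965, -3.352], TCP at [0.291, -0.581, 0.245] pointing down, gripper open.
Joint ranges: [-147.57, 147.57], [-21.85, 119.76], [-74.77, 79.35], [14.55, 137.4], [-85.83, 265.84], [4.83, 119.75], [-152.11, 152.11]. Speed limits (degrees/s): [127.2, 127.2, 159.86, 159.86, 180, 180, 180].

### API

Orientations are given as a 3x3 rotation matrix whose columns are the frame's x, y, z axes.
In Python, from cell import arm gives the robot as it stands. The module is installed in compiled form; this text tells all that it offers.
- The arm moves only by the shell command python3 -m pendant 'ROWS' [OPENING] [FORCE]. ROWS is JSON, a list that holds one entry, the list of rows, each a list of 4 numbers: the shift along the tool's x, y, z in mm, then the turn about the tool's z in degrees. A call has 1 to 8 rows; each row shifts and turns the commanded pose from where the row before left it, along the tool's axes as they then stand; what a row does not reach is not made up. A row lasts 1/8 s, in which the tool goes at most 62.5 mm and 10.7 degrees, less where a joint would pass 70% of its speed; a pose out of reach is approached as far as the arm can. A call is refused whole if a number of a shift passes 62.5 or a number of a turn 10.7, either way. A call with a gripper value outside its range is refused whole. OPENING is the gripper's target within -1 to 1 (shut at 1, half-way at 0, fully open at -1), set as the call begins (- or left out, the last holds). The fingers move at their own pace and stop on an object; FORCE is the grip in N (left out, the last holds). Time passes only in rows, so rows that do not move let the fingers close. It gives the time, the measured TCP pose, the force and the opening at its end, in the units of the state.
- arm.state(): the state, without advancing time (a new reading comes with each control period).
- arm.camera(name): name is "side" or "top"; returns a dict with "frame" (400x640x3 uint8, red, green, blue), "camera_matrix" (3x3 intrinsics, pixels), "world_from_camera" (4x4, takes a point from camera to world coordinates). Camera axes: x right, y down, z forward; pixel columns grow to the right and rows downward; lengths in m; the calibration is good to about 2 mm. A picture is of the moment at which its call begins. There is no depth.
- arm.close_job(): hands the job in, once; it reports no verdict.
The state is a dict: "time_s": time; "q": joint angles; "joint_vel": joint speeds; "joint_torque": joint torques, N m; "ee_pos": TCP position; "eef_rot": TCP orientation; "wrist_force": force on the tool from outside, world axes, zero at the start; "ft_torque": the same for the moment, N m; "opening": finger opening in m.
Only numpy, scipy, OpenCV 4.12 (cv2) and the standard library are available. Lean on these libraries where they do the work, as an engineer would, in place of code of your own. Each camera call takes 0.05 s, during which the arm holds its last target. There are 200 camera calls.

## Working session

There is one attempt and no reset: what is moved stays moved. The work goes in short steps, Python scripts to look and compute and a shell command to move; the robot and the scene stay as the last step left them, time stands still between calls to the robot, and variables do not carry over. Pictures are saved under pics/ and viewed, about 8 in all and at most 12, crops included, and the job is handed in when it is done.

```bash
mkdir -p pics; cat > h.py <<'E'
import numpy as np, cv2
from cell import arm
def snap(n,f):
    c=arm.camera(n); cv2.imwrite(f'pics/{f}.png',c['frame'][:,:,::-1]); np.savez(f'pics/{f}.npz',K=c['camera_matrix'],T=c['world_from_camera']); return c
def load(f):
    d=np.load(f'pics/{f}.npz'); return d['K'],d['T']
def ray(f,u,v,z):
    K,T=load(f); d=T[:3,:3]@np.linalg.solve(K,[u,v,1.]); o=T[:3,3]; return o+d*(z-o[2])/d[2]
def proj(f,p):
    K,T=load(f); q=K@(T[:3,:3].T@(np.array(p)-T[:3,3])); return q[:2]/q[2]
E
python3 - <<'E'
from h import *
for n in('top','side'):
    c=snap(n,n+'0'); print(c['camera_matrix'].round(1).tolist(),c['world_from_camera'].round(3).tolist())
s=arm.state(); print({k:np.round(v,3).tolist() for k,v in s.items()})
E
```

```text
[[467.3, 0.0, 317.4], [0.0, 467.3, 194.7], [0.0, 0.0, 1.0]] [[-0.01, -0.994, 0.106, 0.349], [-1.0, 0.01, -0.004, -0.043], [0.003, -0.106, -0.994, 1.292], [0.0, 0.0, 0.0, 1.0]]
[[447.1, 0.0, 318.4], [0.0, 447.1, 200.6], [0.0, 0.0, 1.0]] [[-0.966, -0.175, 0.189, 0.294], [-0.257, 0.614, -0.746, 0.79], [0.015, -0.77, -0.638, 0.789], [0.0, 0.0, 0.0, 1.0]]
{'time_s': 0.1, 'q': [57.742, 19.128, 2.286, 84.006, -0.768, 76.966, -3.351], 'joint_vel': [-0.073, -0.046, -0.001, -0.176, 0.034, -0.019, -0.004], 'joint_torque': [0.006, -66.002, 1.371, -40.647, 0.017, 0.009, -0.0], 'ee_pos': [0.291, -0.581, 0.245], 'eef_rot': [[0.894, 0.447, -0.001], [0.447, -0.894, 0.001], [-0.0, -0.001, -1.0]], 'wrist_force': [0.249, 0.186, 0.578], 'ft_torque': [0.029, 0.0, -0.011], 'opening': 0.085}
```

View pics/top0.png

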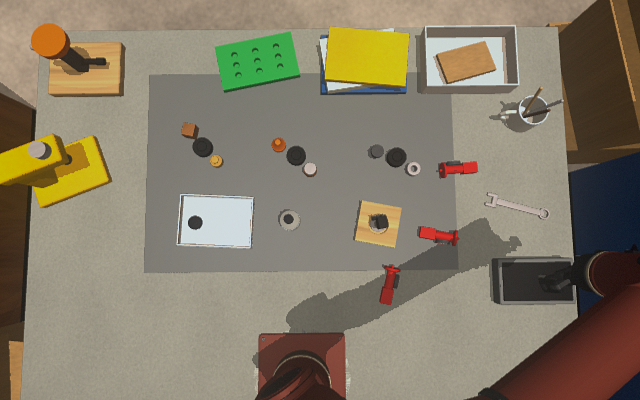

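View pics/side0.png

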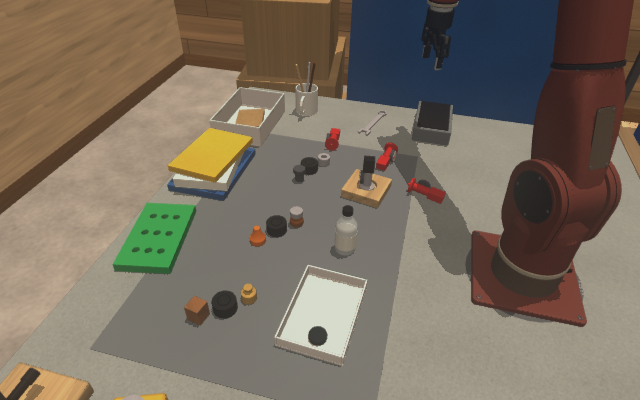

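Top view: the tester is the black block at (380,222) in the wooden rest. The red look-alikes lie at (458,169), (438,236) and (389,285), so they don't fit (wrong colour, and not upright). Buffers are at (203,147), (296,156) and (397,157), each with neighbours to the upper left and lower right. The oil is at (289,219) and the tray at (215,221). Now measuring, plus one enlarged crop to confirm.

```bash
python3 - <<'E'
from h import *
t=cv2.imread('pics/top0.png'); s=cv2.imread('pics/side0.png')
g=t.max(2)
def comp(f,img,cx,cy,r,thr):
    sub=(img[cy-r:cy+r,cx-r:cx+r].max(2)<thr).astype(np.uint8)
    n,l,st,c=cv2.connectedComponentsWithStats(sub)
    i=1+np.argmax(st[1:,4]); return c[i]+[cx-r,cy-r],st[i]
for n,a,b in(('b1',(203,147),(225,304)),('b2',(296,156),(277,226)),('b3',(397,157),(309,166))):
    for thr in (50,65):
        c,st=comp('top0',t,*a,15,thr); c2,st2=comp('side0',s,*b,20,thr)
        print(n,thr,c.round(1),st[2:],ray('top0',*c,.028).round(4),'side',c2.round(1),st2[2:],ray('side0',*c2,.022).round(4))
c,st=comp('top0',t,380,222,12,60);print('grip',c,st,ray('top0',*c,.11).round(4))
c,st=comp('top0',t,195,222,14,60);print('cap',c,st,ray('top0',*c,.014).round(4))
hsv=cv2.cvtColor(t,cv2.COLOR_BGR2HSV)
m=((hsv[...,0]>8)&(hsv[...,0]<28)&(hsv[...,1]>70)&(hsv[...,2]>120)).astype(np.uint8)
m[:195]=0;m[255:]=0;m[:,:345]=0;m[:,410:]=0
k=np.argwhere(m)[:,::-1].astype(np.float32); R=cv2.minAreaRect(k); print('rest',R,ray('top0',*R[0],.026),[ray('top0',*p,.026).round(3).tolist() for p in cv2.boxPoints(R)])
m=((hsv[...,1]<40)&(hsv[...,2]>170)).astype(np.uint8);m[:185]=0;m[260:]=0;m[:,:165]=0;m[:,262:]=0
R=cv2.minAreaRect(np.argwhere(m)[:,::-1].astype(np.float32));print('tray',R,ray('top0',*R[0],.02),[ray('top0',*p,.03).round(3).tolist() for p in cv2.boxPoints(R)])
for n,u,v,z in(('oil',289,219,.1),('block',190,130,.044),('weight',217,161,.04),('lid',279,144,.046),('jar',310,169,.046),('die',376,151,.042),('collar',413,168,.026)):print(n,ray('top0',u,v,z).round(3))
A=cv2.resize(t[195:255,340:420],None,fx=5,fy=5,interpolation=2);B=cv2.resize(s[140:215,330:430],None,fx=4,fy=4,interpolation=2)
C=cv2.resize(t[120:180,180:430],None,fx=3.2,fy=3.2,interpolation=2)
o=np.zeros((500,800,3),np.uint8);o[:300,:400]=A;o[:300,400:]=B;o[305:305+C.shape[0],:800]=C;cv2.imwrite('pics/crop1.png',o)
E
```

```text
b1 50 [206.4 151.9] [19 14 51] [0.6047 0.2564 0.028 ] side [225.3 311.5] [ 24  16 186] [0.6129 0.2919 0.022 ]
b1 65 [202.4 147. ] [ 20  19 301] [0.6186 0.2674 0.028 ] side [224.  304.3] [ 25  28 563] [0.623  0.2758 0.022 ]
b2 50 [297.3 162.2] [16 10 30] [0.5737 0.0069 0.028 ] side [276.2 231.2] [ 19  12 144] [0.5905 0.0366 0.022 ]
b2 65 [295.8 155.5] [ 19  19 280] [0.5922 0.011  0.028 ] side [276.2 226. ] [ 20  21 362] [0.5965 0.0189 0.022 ]
b3 50 [391.5 162.5] [15 14 42] [ 0.5702 -0.2515  0.028 ] side [310.8 169.6] [13  9 78] [ 0.5785 -0.2384  0.022 ]
b3 65 [395.6 157.1] [ 20  19 293] [ 0.5851 -0.2631  0.028 ] side [306.7 168.4] [ 24  24 312] [ 0.5916 -0.2408  0.022 ]
grip [376.51219512 221.95121951] [ 4  7  8 12 41] [ 0.4039 -0.1958  0.11  ]
cap [193.68253968 222.65079365] [ 7  9 14 12 63] [0.4116 0.2915 0.014 ]
rest ((377.924560546875, 223.73585510253906), (41.034915924072266, 41.157772064208984), 10.619654655456543) [ 0.40295284 -0.21034577  0.026     ] [[0.359, -0.145, 0.026], [0.469, -0.167, 0.026], [0.447, -0.277, 0.026], [0.338, -0.253, 0.026]]
tray ((214.47918701171875, 220.49911499023438), (75.01822662353516, 51.66350555419922), 2.385944366455078) [0.4165938  0.23347411 0.02      ] [[0.352, 0.334, 0.03], [0.491, 0.331, 0.03], [0.481, 0.128, 0.03], [0.342, 0.133, 0.03]]
oil [0.414 0.026 0.1  ]
block [0.663 0.298 0.044]
weight [0.577 0.224 0.04 ]
lid [0.621 0.056 0.046]
jar [ 0.551 -0.028  0.046]
die [ 0.6   -0.208  0.042]
collar [ 0.555 -0.31   0.026]
```

View pics/crop1.png

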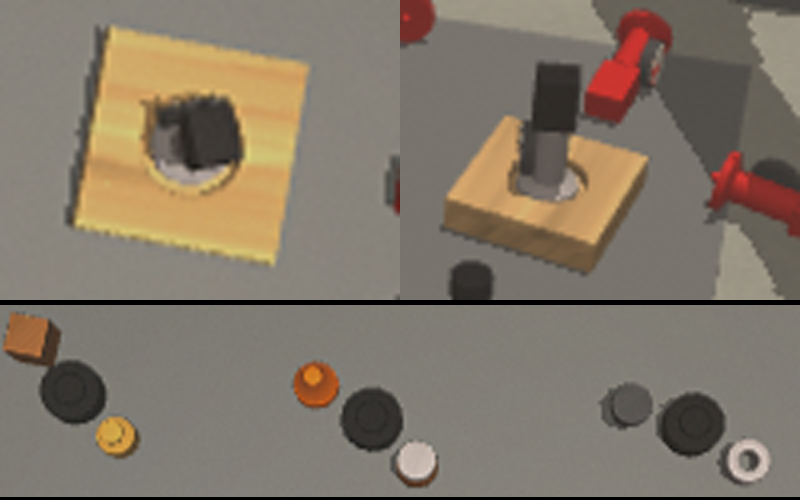

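Crop shows the black-topped tester upright in the recess. Its block top is at about (382,221) in the top view, and the three buffers are next to their neighbours. I need the tester's yaw and dial side, so I'll enlarge once more.

```bash
python3 - <<'E'
from h import *
t=cv2.imread('pics/top0.png'); s=cv2.imread('pics/side0.png')
A=cv2.resize(t[207:237,362:392+4],None,fx=12,fy=12,interpolation=0);B=cv2.resize(s[150:200,348:385],None,fx=10,fy=10,interpolation=0)
def br(x): return np.clip(255*(x/255.)**.6,0,255).astype(np.uint8)
o=np.zeros((500,790,3),np.uint8);o[:A.shape[0],:A.shape[1]]=br(A);o[:B.shape[0],415:415+B.shape[1]]=br(B);cv2.imwrite('pics/crop2.png',o)
g=t.max(2)[207:235,366:394]; print(g)
E
```

```text
[[209 208 208 208 208 209 209 209 208 209 209 208 209 207 208 210 209 208
  210 208 209 210 211 210 211 209 211 205]
 [209 208 208 210 208 207 208 208 208 209 209 208 209 208 208 209 209 209
  209 209 208 206 202 204 206 209 209 209]
 [207 209 208 207 209 208 208 207 209 209 208 208 210 208 208 209 208 208
  208 210 209 209 208 208 208 208 206 204]
 [208 208 208 208 208 208 210 207 208 208 209 209 208 208 208 210 209 209
  207 210 209 208 209 209 208 208 207 208]
 [208 207 208 209 208 208 209 208 209 207 209 208 208 209 208 210 207 209
  209 208 208 208 208 208 210 207 209 208]
 [207 208 210 210 207 209 209 208 209 210 210 212 211 212 210 212 210 209
  209 209 209 209 209 208 210 207 208 209]
 [207 206 208 208 210 212 211 211 213 208 203 182 183 185 213 216 178 217
  216 214 210 208 208 209 209 207 209 208]
 [209 208 210 214 211 155 214 198 159 141 156 147 109 127 111 113  95 153
  136 154 215 212 209 208 208 209 208 208]
 [209 207 151 156 157 132 157 154 133 137  89  97  87  78  60  58  79  88
   68  95 179 212 210 208 208 208 209 208]
 [209 210 195 142 137  95  98  90  81  85  63  
[... 1476 characters left out ...]
191 192 192 176 211 195 163 170 171 173 175 159 120 161 166 167 161 164
  202 212 134 187 213 209 208 209 207 207]
 [197 194 194 190 193 211 200 161 166 169 172 171 165 175 176 174 192 206
  209 144 147 211 210 209 208 208 210 209]
 [200 200 200 199 196 197 212 202 203 192 163 162 163 168 190 206 209 210
  134 157 202 211 208 209 209 209 208 208]
 [207 208 207 208 206 200 183 200 212 209 201 201 202 204 210 210 162 163
  164 200 212 208 209 208 209 208 209 207]
 [209 208 209 209 210 209 202 205 172 199 199 212 211 207 153 157 174 196
  202 208 208 207 208 208 208 209 208 207]
 [208 208 209 210 208 209 211 210 200 207 195 198 196 198 197 197 205 210
  208 208 208 209 208 209 209 207 208 209]]
```

View pics/crop2.png

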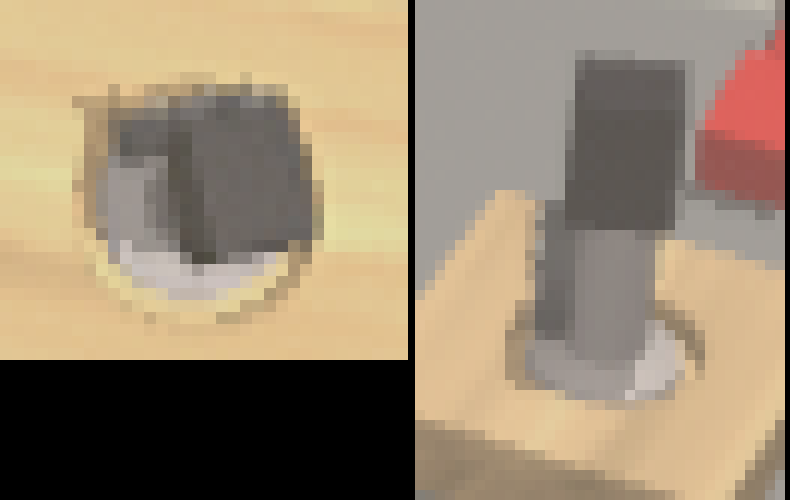

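The block's top face is centred at about (382.7,221.6). Its edges give a yaw of about +12°, with the dial on the +x side. The rest itself is turned about −11°.

```bash
python3 - <<'E'
from h import *
print('grip',ray('top0',382.7,221.6,.114))
# side: block top-face corners approx (585,60)-(685,60) back, front edge y=110 -> centre (630,83)
print('side',ray('side0',348+(632-415)/10,150+83/10,.114))
c=[ray('top0',362+u/12-.5+.5,207+v/12,.114)[:2] for u,v in((213,258),(312,240),(288,95),(180,115))]
for a,b in((0,3),(1,2),(1,0),(2,3)):
    d=c[b]-c[a];print(np.linalg.norm(d).round(4),np.degrees(np.arctan2(d[1],d[0])).round(1))
# foot/recess center: circle of recess rim (crop 1:x ~78..320? bottom 325)
# calibration offset check: buffers from both views with top core ring
s=arm.state();print(s['ee_pos'])
E
```

```text
grip [ 0.40443132 -0.21087024  0.114     ]
side [ 0.4067329  -0.20867324  0.114     ]
0.0307 11.7
0.0308 7.9
0.0212 99.7
0.0232 99.9
[ 0.29057417 -0.58098938  0.24450639]
```

```bash
python3 -m pendant '[[[33.5,-35,0,0],[33.5,-35,0,0],[33.5,-35,0,0],[33.5,-35,0,0],[33.5,-35,0,0],[33.5,-35,0,0],[33.5,-35,0,0],[33.5,-35,0,0]]]' -1; python3 -m pendant '[[[0,0,10,8.3],[0,0,10,8.3],[0,0,0,0]]]'
```

```text
time_s: 1.1
ee_pos: [0.4053, -0.2094, 0.2452]
eef_rot: [[0.894, 0.447, -0.0], [0.447, -0.894, -0.0], [-0.0, -0.0, -1.0]]
wrist_force: [0.8, 1.2, 0.3]
opening: 0.0857
time_s: 1.48
ee_pos: [0.4046, -0.2107, 0.2246]
eef_rot: [[0.985, 0.174, -0.002], [0.174, -0.985, 0.001], [-0.001, -0.001, -1.0]]
wrist_force: [-0.7, 0.4, -0.4]
opening: 0.0857
```

```bash
python3 -m pendant '[[[0,0,40,0],[0,0,40,0],[0,0,30,0],[0,0,15,0],[0,0,10,0],[0,0,0,0]]]' -1; python3 -m pendant '[[[0,0,0,0],[0,0,0,0],[0,0,0,0],[0,0,0,0],[0,0,0,0],[0,0,0,0]]]' 1 60
python3 - <<'E'
from h import *
s=arm.state();print(s['opening'],s['wrist_force'])
c=snap('side','side1');I=c['frame'][100:240,300:440,::-1];cv2.imwrite('pics/crop3.png',cv2.resize(I,None,fx=4,fy=4,interpolation=2))
E
```

```text
time_s: 2.22
ee_pos: [0.4053, -0.2111, 0.0905]
eef_rot: [[0.985, 0.174, -0.0], [0.174, -0.985, 0.0], [0.0, -0.0, -1.0]]
wrist_force: [0.0, 0.6, 0.4]
opening: 0.085
time_s: 2.98
ee_pos: [0.4054, -0.211, 0.0907]
eef_rot: [[0.985, 0.173, 0.0], [0.173, -0.985, -0.0], [0.0, 0.0, -1.0]]
wrist_force: [-0.6, 0.6, 6.2]
opening: 0.0232
0.023176084135970946 [-0.64160041  0.62842974  6.2283921 ]
```

View pics/crop3.png

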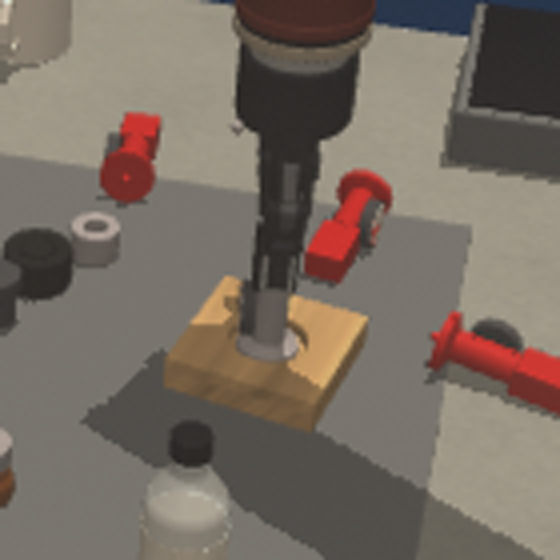

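Grip took (opening 23 mm). Next I'll refine the buffer positions using their core rings in both views.

```bash
python3 - <<'E'
from h import *
o=np.zeros((520,780,3),np.uint8)
def br(x): return np.clip(255*((x/255.)**.45),0,255).astype(np.uint8)
for i,(a,b) in enumerate((((203,147),(225,302)),((296,155),(277,225)),((397,157),(309,166)))):
    for j,(f,p,r) in enumerate((('top0',a,13),('side0',b,16))):
        I=cv2.imread(f'pics/{f}.png')[p[1]-r:p[1]+r,p[0]-r:p[0]+r]
        o[j*260:j*260+256,i*260:i*260+256]=br(cv2.resize(I,(256,256),interpolation=2))
cv2.imwrite('pics/crop4.png',o)
E
```

```text
(no output)
```

View pics/crop4.png

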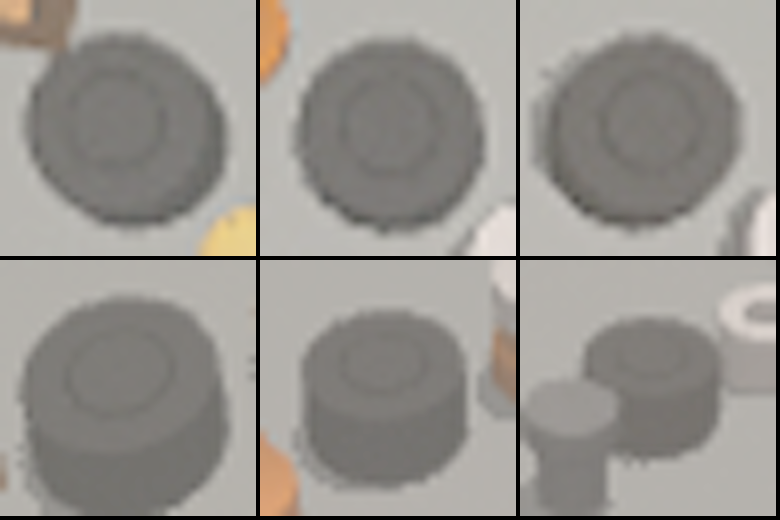

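```bash
python3 -m pendant '[[[0,0,-10,0],[0,0,-20,0],[0,0,-30,0],[0,0,-30,0],[0,0,0,0]]]'
```

```text
time_s: 3.65
ee_pos: [0.4063, -0.2115, 0.1825]
eef_rot: [[0.985, 0.173, 0.004], [0.173, -0.985, -0.002], [0.003, 0.002, -1.0]]
wrist_force: [0.2, 0.3, -2.9]
opening: 0.0231
```

```bash
python3 - <<'E'
from h import *
for n,a,ta,b,tb in(('b1',(203,147),(116,118),(225,302),(121,112)),('b2',(296,155),(130,127),(277,225),(122,103)),('b3',(397,157),(129,124),(309,166),(133,95))):
    f=lambda c,r,t:[c[i]-r+(t[i]+.5)/(256/(2*r))-.5 for i in(0,1)]
    p=ray('top0',*f(a,13,ta),.03);q=ray('side0',*f(b,16,tb),.03);print(n,p.round(4),q.round(4),((p+q)/2).round(4))
print(np.round(arm.state()['q'],1))
E
```

```text
b1 [0.6223 0.27   0.03  ] [0.6252 0.2702 0.03  ] [0.6237 0.2701 0.03  ]
b2 [0.5949 0.0109 0.03  ] [0.5999 0.0111 0.03  ] [0.5974 0.011  0.03  ]
b3 [ 0.5874 -0.2657  0.03  ] [ 0.5913 -0.2663  0.03  ] [ 0.5894 -0.266   0.03  ]
[ 37.4  -0.  -15.4 113.7   0.   66.  -58. ]
```

```bash
python3 -m pendant '[[[42.7,21.4,0,0],[42.7,21.4,0,0],[42.7,21.4,0,0],[42.7,21.4,0,0],[0,0,0,-10],[0,0,0,-10],[0,0,0,-10],[0,0,0,-10]]]'; python3 -m pendant '[[[0,0,0,-10],[0,0,0,-10],[0,0,0,-10],[0,0,0,-10],[0,0,0,-10],[0,0,0,0],[0,0,0,0]]]'
python3 - <<'E'
from h import *
snap('top','top2');snap('side','side2')
o=np.zeros((400,800,3),np.uint8)
for j,(f,p,r) in enumerate((('top2',(397,160),40),('side2',(309,150),40))):
    o[:,j*400:j*400+400]=cv2.resize(cv2.imread(f'pics/{f}.png')[p[1]-r:p[1]+r,p[0]-r:p[0]+r],(400,400),interpolation=2)
cv2.imwrite('pics/crop5.png',o);print(np.round(arm.state()['q'],1))
E
```

```text
time_s: 4.65
ee_pos: [0.5875, -0.2655, 0.1784]
eef_rot: [[0.639, 0.769, -0.002], [0.769, -0.639, 0.001], [-0.001, -0.003, -1.0]]
wrist_force: [-0.7, -0.3, -2.5]
opening: 0.0233
time_s: 5.52
ee_pos: [0.5879, -0.2657, 0.1795]
eef_rot: [[-0.169, 0.986, -0.001], [0.986, 0.169, 0.001], [0.001, -0.001, -1.0]]
wrist_force: [-0.1, -0.0, -3.0]
opening: 0.023
[ 43.4  23.8 -30.1  88.   12.3  71.5  21.3]
```

View pics/crop5.png

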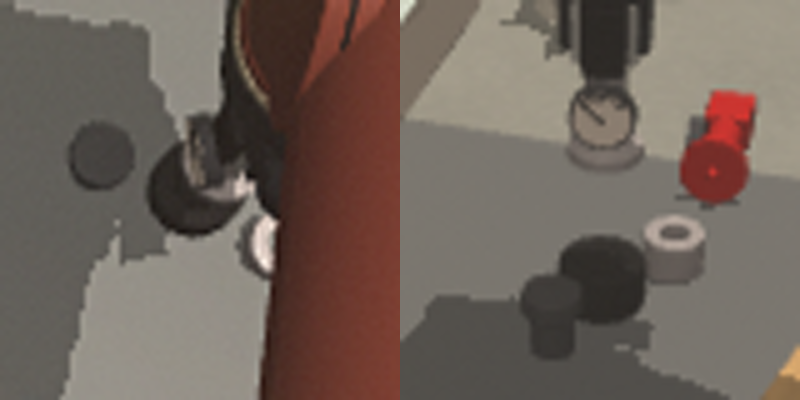

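Side view: the dial at (310,133) faces the camera and its pointer leans left, so the pin is free. The foot is above the buffer, and now I check that alignment within a single camera.

```bash
python3 - <<'E'
from h import *
print(ray('side2',269+(206+.5)/5-.5,110+151/5-.5,.111), ray('side2',269+(206+.5)/5-.5,110+155/5-.5,.105))
E
```

```text
[ 0.58737308 -0.25814995  0.111     ] [ 0.58880719 -0.26329791  0.105     ]
```

```bash
python3 -m pendant '[[[0,2,30,0],[0,0,22,0],[0,0,12,0],[0,0,0,0]]]'; python3 -m pendant '[[[0,0,4,0],[0,0,4,0],[0,0,0,0]]]'; python3 -m pendant '[[[0,0,2,0],[0,0,0,0]]]';python3 -m pendant '[[[0,0,2,0],[0,0,0,0]]]'
```

```text
time_s: 6.12
ee_pos: [0.5898, -0.2652, 0.1157]
eef_rot: [[-0.173, 0.985, -0.001], [0.985, 0.173, 0.001], [0.001, -0.001, -1.0]]
wrist_force: [0.1, -0.7, -2.4]
opening: 0.0236
time_s: 6.5
ee_pos: [0.5905, -0.2655, 0.1086]
eef_rot: [[-0.173, 0.985, 0.001], [0.985, 0.173, -0.0], [-0.0, 0.001, -1.0]]
wrist_force: [0.5, -0.2, -0.3]
opening: 0.0232
time_s: 6.75
ee_pos: [0.5904, -0.2655, 0.1065]
eef_rot: [[-0.173, 0.985, 0.001], [0.985, 0.173, -0.0], [-0.0, 0.001, -1.0]]
wrist_force: [1.3, -0.8, -1.2]
opening: 0.0233
time_s: 7.0
ee_pos: [0.5906, -0.2656, 0.1049]
eef_rot: [[-0.173, 0.985, 0.001], [0.985, 0.173, -0.0], [-0.001, 0.001, -1.0]]
wrist_force: [0.5, -0.2, 3.6]
opening: 0.0235
```

```bash
python3 -m pendant '[[[0,0,0.8,0],[0,0,0,0]]]'; python3 - <<'E'
from h import *
print(arm.state()['wrist_force'])
snap('side','side3')
I=cv2.imread('pics/side3.png')[130:190,270:350];cv2.imwrite('pics/crop6.png',cv2.resize(I,None,fx=8,fy=8,interpolation=2))
E
```

```text
time_s: 7.25
ee_pos: [0.5907, -0.2656, 0.1048]
eef_rot: [[-0.173, 0.985, 0.001], [0.985, 0.173, -0.001], [-0.001, 0.001, -1.0]]
wrist_force: [-1.2, 0.8, 10.0]
opening: 0.0232
[-1.24476225  0.82304897  9.96648767]
```

View pics/crop6.png

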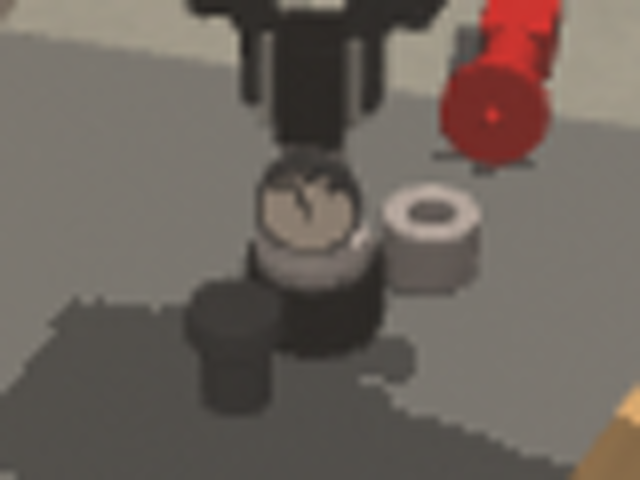

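Pointer reads about −0.36 rad after correcting for foreshortening. It was −0.75 when free and would be about +0.3 on a sound buffer, so the pin is pushed in roughly 2 mm. The foot is flat at 13 N and the TCP height matches rim contact, so this buffer (top view (397,157)) is the soft one. The spring force before contact, about 2 N, agrees. Returning the tester.

```bash
python3 -m pendant '[[[0,0,-10,0],[0,0,-30,0],[0,0,-36,0],[0,0,0,10],[0,0,0,10],[0,0,0,10],[0,0,0,10],[0,0,0,10]]]'; python3 -m pendant '[[[0,0,0,10],[0,0,0,10],[0,0,0,10],[0,0,0,10],[0,0,0,0]]]'; python3 -m pendant '[[[-43,-21.5,0,0],[-43,-21.5,0,0],[-43,-21.5,0,0],[-43,-21.5,0,0],[0,0,0,0],[0,0,0,0]]]'
```

```text
time_s: 8.3
ee_pos: [0.5896, -0.2651, 0.1791]
eef_rot: [[0.647, 0.762, -0.002], [0.762, -0.647, 0.001], [-0.0, -0.002, -1.0]]
wrist_force: [-0.4, 0.4, -1.6]
opening: 0.0233
time_s: 8.93
ee_pos: [0.5898, -0.2651, 0.1792]
eef_rot: [[0.985, 0.174, -0.001], [0.174, -0.985, 0.0], [-0.001, -0.001, -1.0]]
wrist_force: [0.3, 0.2, -3.7]
opening: 0.023
time_s: 9.68
ee_pos: [0.4063, -0.2106, 0.18]
eef_rot: [[0.984, 0.176, 0.001], [0.176, -0.984, -0.001], [0.001, 0.001, -1.0]]
wrist_force: [0.6, -0.8, -1.8]
opening: 0.0231
```

```bash
python3 -m pendant '[[[-1,0,30,0],[0,0,25,0],[0,0,20,0],[0,0,0,0]]]'; python3 -m pendant '[[[0,0,7,0],[0,0,5,0],[0,0,0,0]]]'; python3 -m pendant '[[[0,0,2,0],[0,0,0,0]]]'
```

```text
time_s: 10.18
ee_pos: [0.4049, -0.2102, 0.1032]
eef_rot: [[0.985, 0.175, -0.002], [0.175, -0.985, 0.002], [-0.002, -0.002, -1.0]]
wrist_force: [-0.5, -0.8, -2.0]
opening: 0.0235
time_s: 10.55
ee_pos: [0.4049, -0.2106, 0.0925]
eef_rot: [[0.985, 0.173, -0.0], [0.173, -0.985, 0.0], [-0.0, -0.0, -1.0]]
wrist_force: [-0.0, 0.1, -2.6]
opening: 0.0237
time_s: 10.8
ee_pos: [0.4052, -0.2108, 0.0908]
eef_rot: [[0.985, 0.173, 0.001], [0.173, -0.985, -0.0], [0.001, 0.0, -1.0]]
wrist_force: [0.0, -0.6, -1.4]
opening: 0.0234
```

```bash
python3 -m pendant '[[[0,0,0.6,0],[0,0,0,0]]]'; python3 -m pendant '[[[0,0,0,0],[0,0,0,0],[0,0,0,0],[0,0,0,0],[0,0,0,0],[0,0,0,0]]]' -1; python3 -m pendant '[[[0,0,-15,0],[0,0,-30,0],[0,0,-40,0],[0,0,-50,0],[0,0,0,0]]]'; python3 - <<'E'
from h import *
snap('side','side4');snap('top','top4')
I=cv2.imread('pics/side4.png')[130:210,270:410];cv2.imwrite('pics/crop7.png',cv2.resize(I,None,fx=5.5,fy=5.5,interpolation=2))
E
```

```text
time_s: 11.05
ee_pos: [0.4053, -0.2107, 0.0907]
eef_rot: [[0.985, 0.173, 0.001], [0.173, -0.985, -0.0], [0.001, 0.001, -1.0]]
wrist_force: [-2.4, 1.8, 7.1]
opening: 0.023
time_s: 11.8
ee_pos: [0.4049, -0.2107, 0.0899]
eef_rot: [[0.985, 0.173, -0.0], [0.173, -0.985, 0.0], [-0.0, -0.0, -1.0]]
wrist_force: [0.0, 0.2, 0.6]
opening: 0.0856
time_s: 12.42
ee_pos: [0.407, -0.2114, 0.2298]
eef_rot: [[0.985, 0.173, 0.007], [0.173, -0.985, -0.004], [0.006, 0.005, -1.0]]
wrist_force: [0.0, 0.5, 0.5]
opening: 0.0853
```

View pics/crop7.png

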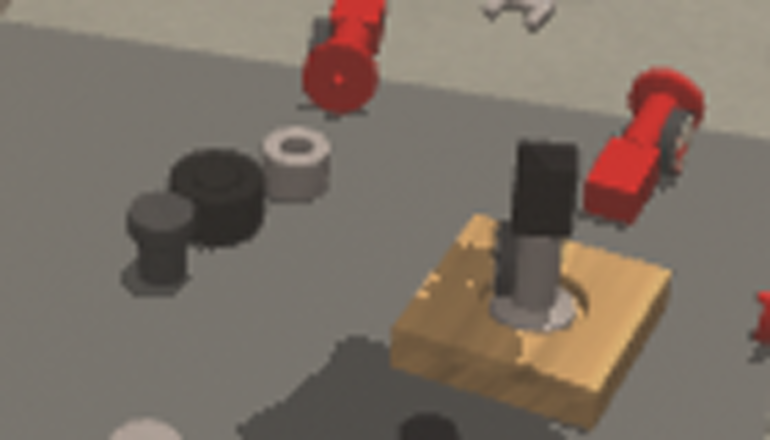

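Tester stands upright in the recess, and the soft buffer, die (299,169) and collar (323,159) haven't moved. Now going above the soft buffer with the jaws across the line of its neighbours (jaw axis about −24°).

```bash
python3 -m pendant '[[[42.5,21.4,0,0],[42.5,21.4,0,0],[42.5,21.4,0,0],[42.5,21.4,0,0],[0,0,0,-9.25],[0,0,0,-9.25],[0,0,0,-9.25],[0,0,0,-9.25]]]'; python3 -m pendant '[[[0,0,30,-9.25],[0,0,40,-9.25],[0,0,40,0],[0,0,0,0],[0,0,0,0]]]'; python3 - <<'E'
from h import *
print('die side',ray('side4',270+162/5.5,130+213/5.5,.042),'die top',ray('top0',376.5,151.5,.042),'collar side',ray('side4',270+297/5.5,130+147/5.5,.026))
E
```

```text
time_s: 13.52
ee_pos: [0.5865, -0.2651, 0.2232]
eef_rot: [[0.678, 0.735, -0.003], [0.735, -0.678, 0.001], [-0.001, -0.003, -1.0]]
wrist_force: [-0.1, 0.3, 0.0]
opening: 0.0856
time_s: 14.15
ee_pos: [0.5876, -0.2655, 0.1159]
eef_rot: [[0.415, 0.91, 0.001], [0.91, -0.415, 0.0], [0.0, 0.0, -1.0]]
wrist_force: [-0.1, -0.6, 0.4]
opening: 0.0853
die side [ 0.60340831 -0.206704    0.042     ] die top [ 0.59846846 -0.20909378  0.042     ] collar side [ 0.55654626 -0.30844266  0.026     ]
```

```bash
python3 -m pendant '[[[0.5,1.3,35,0],[0,0,30,0],[0,0,20,0],[0,0,11,0],[0,0,0,0]]]'; python3 -m pendant '[[[0,0,0,0],[0,0,0,0],[0,0,0,0],[0,0,0,0],[0,0,0,0],[0,0,0,0]]]' 1 40; python3 -m pendant '[[[0,0,-5,0],[0,0,-25,0],[0,0,-40,0],[0,0,-40,0],[0,0,-30,0],[0,0,0,0]]]'
```

```text
time_s: 14.78
ee_pos: [0.5887, -0.2656, 0.0191]
eef_rot: [[0.415, 0.91, -0.0], [0.91, -0.415, 0.0], [0.0, -0.0, -1.0]]
wrist_force: [-0.9, 0.1, -0.3]
opening: 0.0852
time_s: 15.52
ee_pos: [0.5894, -0.2659, 0.0202]
eef_rot: [[0.415, 0.91, 0.002], [0.91, -0.415, -0.001], [-0.0, 0.002, -1.0]]
wrist_force: [-0.4, 0.3, 6.1]
opening: 0.0498
time_s: 16.27
ee_pos: [0.5899, -0.266, 0.1619]
eef_rot: [[0.415, 0.91, 0.004], [0.91, -0.415, -0.002], [0.0, 0.005, -1.0]]
wrist_force: [-0.0, 0.3, -1.8]
opening: 0.0496
```

```bash
python3 -m pendant '[[[0,0,-40,0],[33.7,-34.7,0,0],[33.7,-34.7,0,0],[33.7,-34.7,0,0],[33.7,-34.7,0,0],[33.7,-34.7,0,0],[33.7,-34.7,0,0],[33.7,-34.7,0,0]]]'; python3 -m pendant '[[[33.7,-34.7,0,0],[33.7,-34.7,0,0],[33.7,-34.7,0,0],[0,0,0,-7.5],[0,0,0,-7.5],[0,0,0,-7.5],[0,0,0,0],[0,0,0,0]]]'; python3 - <<'E'
from h import *
print(np.round(arm.state()['q'],1))
snap('side','side5');I=cv2.imread('pics/side5.png')[190:370,250:400];cv2.imwrite('pics/crop8.png',cv2.resize(I,None,fx=3.3,fy=3.3,interpolation=2))
E
```

```text
time_s: 17.27
ee_pos: [0.4641, 0.051, 0.1979]
eef_rot: [[0.415, 0.91, -0.001], [0.91, -0.415, -0.0], [-0.001, -0.001, -1.0]]
wrist_force: [0.4, -0.2, -0.6]
opening: 0.0502
time_s: 18.27
ee_pos: [0.4125, 0.1848, 0.1984]
eef_rot: [[0.038, 0.999, -0.001], [0.999, -0.038, -0.0], [-0.0, -0.001, -1.0]]
wrist_force: [0.0, -0.2, -0.9]
opening: 0.0502
[ 1.770e+01 -1.000e-01 -4.660e+01  1.118e+02 -1.000e-01  6.830e+01
 -3.100e+01]
```

View pics/crop8.png

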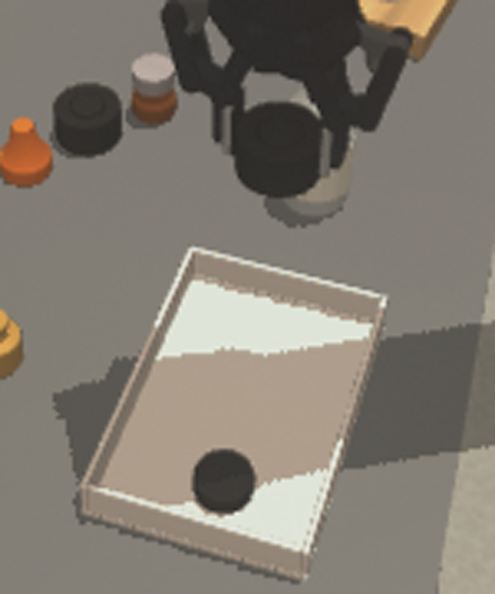

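Buffer is held upright above the tray, the tray's −y half is free, and the cap is at about (317,336). Cross-checking the tray position from the side view.

```bash
python3 - <<'E'
from h import *
P=np.array([ray('side5',250+u/3.3,190+v/3.3,.03) for u,v in((193,249),(386,298),(306,551),(83,488))]);print(P.round(3),P.mean(0))
E
```

```text
[[0.481 0.131 0.03 ]
 [0.345 0.138 0.03 ]
 [0.356 0.333 0.03 ]
 [0.492 0.328 0.03 ]] [0.4183488  0.23254835 0.03      ]
```

```bash
python3 -m pendant '[[[0,3,40,0],[0,0,40,0],[0,0,40,0],[0,0,30,0],[0,0,15,0],[0,0,0,0]]]'; python3 -m pendant '[[[0,0,6,0],[0,0,2,0],[0,0,0,0]]]'; python3 -m pendant '[[[0,0,1,0],[0,0,0,0]]]'
```

```text
time_s: 19.08
ee_pos: [0.4153, 0.1849, 0.0335]
eef_rot: [[0.036, 0.999, -0.002], [0.999, -0.036, 0.0], [-0.0, -0.002, -1.0]]
wrist_force: [0.2, 0.0, -1.2]
opening: 0.05
time_s: 19.45
ee_pos: [0.4161, 0.185, 0.0263]
eef_rot: [[0.036, 0.999, 0.001], [0.999, -0.036, 0.0], [0.0, 0.001, -1.0]]
wrist_force: [0.2, -0.2, -0.8]
opening: 0.05
time_s: 19.7
ee_pos: [0.4158, 0.1849, 0.025]
eef_rot: [[0.035, 0.999, 0.0], [0.999, -0.035, 0.0], [0.0, 0.0, -1.0]]
wrist_force: [0.2, 0.1, -1.3]
opening: 0.0501
```

```bash
python3 -m pendant '[[[0,0,1,0],[0,0,0,0]]]'; python3 -m pendant '[[[0,0,0.5,0],[0,0,0,0]]]'
```

```text
time_s: 19.95
ee_pos: [0.4159, 0.185, 0.0242]
eef_rot: [[0.035, 0.999, 0.0], [0.999, -0.035, -0.0], [-0.0, 0.0, -1.0]]
wrist_force: [-0.7, -0.9, 5.1]
opening: 0.0501
time_s: 20.2
ee_pos: [0.4159, 0.185, 0.0241]
eef_rot: [[0.035, 0.999, 0.0], [0.999, -0.035, -0.001], [-0.001, 0.0, -1.0]]
wrist_force: [-4.6, -3.2, 14.6]
opening: 0.05
```

On the floor. Release partway, since the tray walls are close, then lift clear.

```bash
python3 -m pendant '[[[0,0,-0.7,0],[0,0,0,0],[0,0,0,0],[0,0,0,0],[0,0,0,0]]]' -0.6; python3 -m pendant '[[[0,0,-10,0],[0,0,-25,0],[0,0,-40,0],[0,0,-50,0],[0,0,-50,0],[0,0,-40,0],[0,0,0,0],[0,0,0,0]]]'; python3 - <<'E'
from h import *
snap('side','side6');snap('top','top6')
cv2.imwrite('pics/crop9.png',cv2.resize(cv2.imread('pics/side6.png')[120:380,150:450],None,fx=2.3,fy=2.3,interpolation=2))
E
```

```text
time_s: 20.82
ee_pos: [0.4158, 0.1849, 0.0241]
eef_rot: [[0.035, 0.999, -0.0], [0.999, -0.035, 0.0], [0.0, -0.0, -1.0]]
wrist_force: [-0.9, 0.3, 0.2]
opening: 0.0685
time_s: 21.82
ee_pos: [0.4155, 0.1848, 0.2389]
eef_rot: [[0.035, 0.999, 0.0], [0.999, -0.035, -0.0], [-0.0, 0.0, -1.0]]
wrist_force: [1.1, -0.2, -0.3]
opening: 0.068
```

View pics/crop9.png

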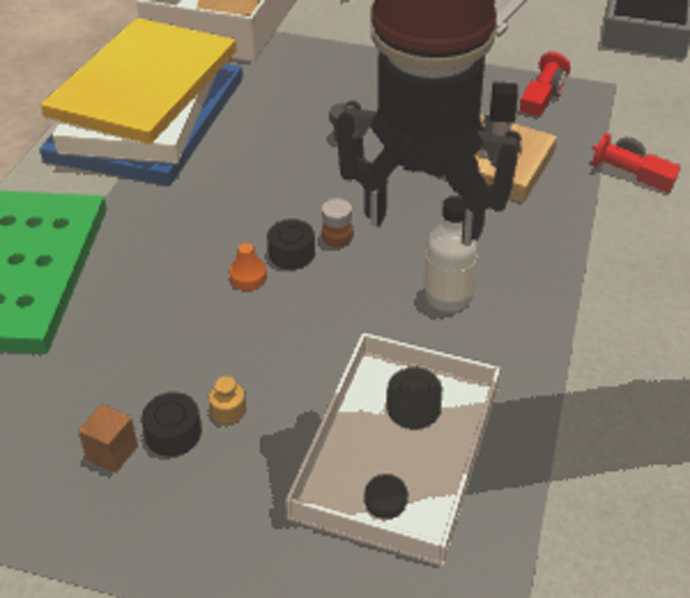

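The buffer stands flat in the tray at (330,292), the cap is untouched, and both sound buffers, the oil and the other neighbours are standing. The arm is clear, so I'm handing in.

```bash
python3 -c "
from cell import arm
print(arm.close_job())"
```

```text
the job is handed in; nothing more can be done
None
```

I found the soft buffer, put the tester back in its rest, and stood the soft buffer in the tray. I handed the job in at about 22 s of the 72 s allowed.

- **Test:** I pressed the tester onto the buffer on the robot's right (x 0.59, y −0.27) with about 13 N, foot flat on the rim. The pointer read about −0.36 rad, which means the pin was pushed in about 2 mm. A sound buffer would read about +0.2 to +0.4. The force before the rim touched, about 2 N, also pointed to the soft one.
- **Not tested:** Since the first one tested was clearly soft, I did not press the other two, so there is no comparison reading from a sound buffer. I read the pointer by eye from an enlarged picture.
- **Tester:** After I let go, a picture showed it standing upright in the recess of its rest.
- **Soft buffer:** The final picture shows it standing upright, same way up, on the tray floor in the free −y half, clear of the cap. The rim height and the force when it touched down agreed with that.
- **Everything else:** The sound buffers, oil, jar, weight, block and hopper lid were still standing in that last picture. The die and collar were behind the gripper then. I last saw them undisturbed just before I lifted the buffer, and felt no unexpected force while lifting it.
- **Disagreement:** The two cameras differed by 2 to 5 mm in x, so I mostly used the average. The tester's foot sat about 1.5 mm off the buffer's centre, which still kept it on the rim.

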